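Hang a welded bracket on its cooling stand

TASK

Take the freshly welded bracket out of the welding jig, stand it upright on the mat so that you can change your grip to its side edges, then hang it by its hole on the peg of the empty cooling stand, pushed fully home against the collar and hanging plumb with its foot towards the open end of the peg. Leave the bracket on the other stand, the brass bush and the tall sleeve where they are.

Things in the scene. Friction and masses are not known exactly. Their poses are not given: they have to be found in the camera images.
- bracket: Loose bare steel L-bracket, 0.45 kg, at first in the jig. Upright leg 10 mm thick (x -5 to 5), 50 wide (y), 100 tall, its head a half circle of radius 25 about the hole; foot 8 thick, 50 wide, out to x = -50; in the corner a 6 mm gusset at y = 0 up to z = 38. Origin: on the underside, under the middle of the leg; x along the hole, away from the foot; z up. Stands by itself on its foot.
- bracket_hole (a point): Centre of the bracket's round 17 mm through hole (along the bracket's x), 75 mm above the underside.
- jig: Welding jig, fixed; aluminium base 130x130x12 mm, origin at its underside's centre. Two dark cheeks (x 7 to 33, inner faces y = +-26.5, 16 thick, tops z = 92) cover the leg's side edges up to the round head: take the bracket across the leg's two faces and draw it straight up. Low rails (to z = 34), dowels (to 26), back stop (to 40).
- stand_empty: Cooling stand with nothing on it, fixed; bare base 130x100x10 mm, origin at its underside's centre. Dark upright plate 70 wide, front face x = 41, top z = 172. A 10 mm peg points to the stand's -x, rising 8 degrees to its round tip, out of a collar (26 mm dia, end face x = 29). A bumper bar (z 78 to 94), flush with the collar, keeps the leg plumb. No finger fits behind a hung leg (12 mm).
- stand_empty_seat (a point): Point on the peg's axis where the middle of the leg is when it lies against the collar: x = 24, z = 150 mm in the stand. The hole centre of a bracket hanging there is about 3 mm lower.
- stand_empty_tip (a point): Tip of the empty stand's peg: x = -17, z = 155.8 mm in the stand.
- stand_full: The other cooling stand, same shape and axes, fixed; another bracket hangs on it.
- bracket_hung: Bracket of the same shape and axes that hangs on the other stand; loose, to be left alone.
- brass_bush: Flanged brass bush, 42 mm diameter, 26 mm tall, loose on the mat, to be left alone; origin at the centre of its underside.
- sleeve_tall: Steel sleeve, 35 mm diameter, 62 mm tall, loose, upright on the mat, to be left alone; origin at the centre of its underside.
- jig_nest (a point): Where the bracket's origin sits in the jig: x = 20, y = 0, z = 12 mm in the jig; axes of bracket and jig are parallel then.

How it is judged:
On the way, in this order (a step that is already met when the one before it is completed fails the run):
1. the bracket is lifted clear of the jig (its underside more than 70 mm above the jig's underside) (z of bracket in the frame of jig above 0.07 m), for 0.1 s.
2. the bracket stands upright on the mat, let go (height (world z) of bracket below 0.005 m and angle between bracket's own z axis and vertical below 0.08 rad and contact force between bracket and the fingers below 0.2 N and linear speed of bracket below 0.02 m/s), for 0.2 s.
At the end, for the whole second after the job is handed in: The bracket hangs at rest by its hole on the empty stand's peg: hole centre within 5 mm of the seat along the peg and sideways, 0 to 8 mm below it; leg plumb within 0.12 rad and square to the peg within 0.15 rad; the other bracket, bush and sleeve within 20 mm of their places (x of bracket_hole in the frame of stand_empty_seat between -0.005 and 0.005 m and y of bracket_hole in the frame of stand_empty_seat between -0.005 and 0.005 m and z of bracket_hole in the frame of stand_empty_seat between -0.008 and 0.001 m and z of bracket in the frame of stand_empty below 0.09 m and angle between bracket's own z axis and vertical below 0.12 rad and angle between the x axis of bracket and the x axis of stand_empty, either way round below 0.15 rad and contact force between bracket and stand_empty above 1 N and linear speed of bracket below 0.02 m/s and distance of each of bracket_hung, brass_bush, sleeve_tall from where it was at the start of the episode below 0.02 m); the robot touches nothing.
It fails at once if the bracket on the other stand, the bush or the sleeve is knocked more than 40 mm from its place (distance of any of bracket_hung, brass_bush, sleeve_tall from where it was at the start of the episode above 0.04 m).
It also fails if it takes over 54 s, if anything falls off the work surface, if the arm or the gripper's body presses on something with over 40 N, if the wrist force passes 120 N, or if a joint passes its speed limit or range.

ROBOT

A 6-joint arm with a two-finger parallel gripper is mounted at the origin on a cart in front of the work surface, level with it; the furniture and walls round the work are solid. World frame = base frame: x ahead of the robot, y to its left, z up, the work surface at z = 0. Lengths are in m, angles in rad, forces in N, time in s.
With the tool pointing down it reaches from about 0.375 to 0.9 m from the base axis. Payload 3.1 kg.
Tool frame: the origin (TCP) lies on the centre line of the jaws, within the pads' length; the fingertips stand 14 mm ahead of it and the grasp point (between the pads) lies 5 mm behind it; y points along the fingers, z is the direction in which the jaws open and shut, and the axes are right-handed (so a half turn about y gives the same grasp; the last joint's range is limited). The gripper opens to 87 mm and grips with 3 to 60 N. Pads are 19 mm wide; open, the fingers measure 117 mm over their backs; the gripper's body (75 mm by 190 mm) begins 51 mm behind the grasp point.
Start: joints at [-1.349, 0.527, 1.433, -0, 1.181, -0.178], TCP at [0.243, -0.576, 0.237] pointing down, gripper open.
Joint ranges: [-3.08, 3.08], [-0.75, 2.2], [0.22, 2.44], [-1.43, 4.57], [0, 2.65], [-2.85, 2.85]. Speed limits (rad/s): [2.79, 2.79, 3.14, 3.14, 3.14, 3.14].

INTERFACE

Orientations are given as a unit quaternion [x, y, z, w].
In Python, from rig import robot, vision gives the robot as it stands.
- The arm moves only by the shell command python3 -m crank 'ROWS' [FORCE]. ROWS is JSON, a list of rows, each a list of 7 numbers: the shift along the tool's x, y, z as a fraction of full scale, then the turn, a rotation vector about the tool's x, y, z as a fraction of full scale, then the gripper command: -1 is shut, 1 is fully open, values between are in proportion. In form: [[x, y, z, wx, wy, wz, grip], ...]. A call has 1 to 10 rows; each row is the pose to reach, as a shift and turn from the pose commanded when the call began, along the tool's axes at that moment, turning the shorter way round; what a row does not reach only later rows make up. Full scale, the value 1, is 50 cm for a shift and pi rad for a turn. A row lasts 1/8 s, in which the tool goes at most 62.5 mm and 10.7 degrees, less where a joint would pass 70% of its speed; a pose out of reach is approached as far as the arm can. A call with a number of a shift or a turn outside -1 to 1 is refused whole. A call with a gripper value outside its range is refused whole. The fingers move at their own pace and stop on an object; FORCE is the grip in N (left out, the last holds). Time passes only in rows, so rows that repeat a pose let the fingers close. It gives the time, the measured TCP pose, the force and the opening at its end, in the units of the state.
- robot.get_obs(): the state, without advancing time (a new reading comes with each control period).
- vision.camera(name): name is "scene" or "top" or "wrist"; returns the picture (384x512x3 uint8, blue, green, red); there is no depth.
- vision.camera_info(name): a dict with "vfov" (degrees; the focal length in pixels is half the picture's height over the tangent of half this angle, whatever the lens; pixels are square), "cx", "cy" (the principal point, pixels), "world_from_camera" (4x4, takes a point from camera to world coordinates); the wrist camera has in their place "tool_from_camera" (4x4, takes a point from camera to tool coordinates, whose origin is the TCP and whose axes are the tool frame's). Camera axes: x right, y up, looking along -z (the intrinsics and any distortion apply to the point x, -y, -z); pixel columns grow to the right and rows downward; lengths in m; the calibration is good to about 2 mm. The wrist camera is an equidistant fisheye: a pixel r from the principal point sees the ray r / f radians off the axis. A picture is of the moment at which its call begins: read the wrist's pose just before it. camera_info takes no time and is no camera call.
- robot.hand_in(): hands the job in, once; it reports no verdict.
The state is a dict: "time": time; "q": joint angles; "joint_velocities": joint speeds; "joint_torque": joint torques, N m; "position": TCP position; "tool_rot": TCP orientation; "ft_force": force on the tool from outside, world axes, zero at the start; "moment": the same for the moment, N m; "grip_width": finger opening in m.
Only numpy, scipy, OpenCV 4.12 (cv2) and the standard library are available. Lean on these libraries where they do the work, as an engineer would, in place of code of your own. Each camera call takes 0.05 s, during which the arm holds its last target.

## Working session

There is one attempt and no reset: what is moved stays moved. The work goes in short steps, Python scripts to look and compute and a shell command to move; the robot and the scene stay as the last step left them, time stands still between calls to the robot, and variables do not carry over. Pictures are saved under pics/ and viewed, and the job is handed in when it is done.

```bash
ls; mkdir -p pics
python3 - <<'E'
from rig import robot, vision
import cv2
o=robot.get_obs(); print(o)
for n in ["scene","top","wrist"]:
    cv2.imwrite(f"pics/{n}0.png",vision.camera(n)); print(n,vision.camera_info(n))
E
```

```text
pics
{'time': 0.0, 'q': array([-1.34950446e+00,  5.28419084e-01,  1.43388472e+00,  1.01270298e-05,
        1.18139249e+00, -1.78520510e-01]), 'joint_velocities': array([-0.00099097,  0.00121511, -0.00178188, -0.00156028,  0.00147886,
        0.00125977]), 'joint_torque': array([-1.52568089e-03, -4.40053153e+01, -1.76590097e+01,  6.32384210e-02,
        5.82497742e-02, -1.57181080e-04]), 'position': array([ 0.24314221, -0.5750161 ,  0.23560612]), 'tool_rot': array([-0.1404266 ,  0.69376844, -0.69228114,  0.14040141]), 'ft_force': array([0.19316753, 0.01323287, 0.20500967]), 'moment': array([ 0.04231239, -0.01648523,  0.026121  ]), 'grip_width': 0.0871756989980176}
scene {'vfov': 48.73363663164392, 'cx': 251.96839694797248, 'cy': 194.97850296102953, 'world_from_camera': array([[-0.58463801,  0.5464084 , -0.59969681, -0.04249596],
       [-0.81124086, -0.38524679,  0.43985587,  0.4501058 ],
       [ 0.00930967,  0.74365501,  0.66849873,  0.80092031],
       [ 0.        ,  0.        ,  0.        ,  1.        ]])}
top {'vfov': 50.63863810662237, 'cx': 256.44992108716025, 'cy': 191.51553550317232, 'world_from_camera': array([[ 0.01682106,  0.99685128, -0.07748926,  0.48753992],
       [-0.99940963,  0.01908496,  0.02856836,  0.00393766],
       [ 0.02995729,  0.07696296,  0.9965838 ,  1.14505062],
       [ 0.        ,  0.        ,  0.        ,  1.        ]])}
wrist {'vfov': 65.70646984690485, 'cx': 249.51025798281606, 'cy': 191.38916134618034, 'tool_from_camera': array([[-3.04611179e-04, -9.69477098e-01, -2.45181696e-01,
        -6.74072276e-02],
       [-7.01270435e-04,  2.45181854e-01, -9.69476852e-01,
        -1.47666305e-01],
       [ 9.99999708e-01, -1.23374812e-04, -7.54550760e-04,
         7.35759324e-05],
       [ 0.00000000e+00,  0.00000000e+00,  0.00000000e+00,
         1.00000000e+00]])}
```

View pics/scene0.png

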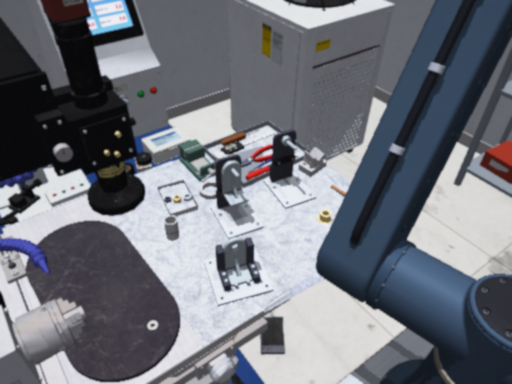

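View pics/top0.png

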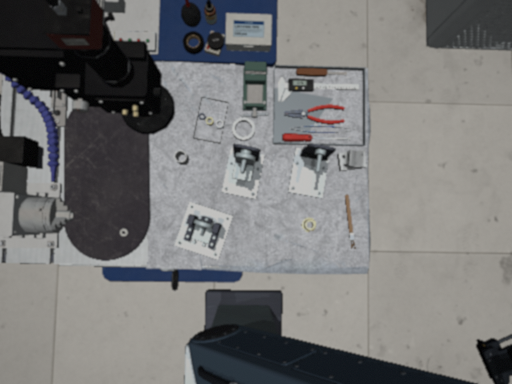

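View pics/wrist0.png

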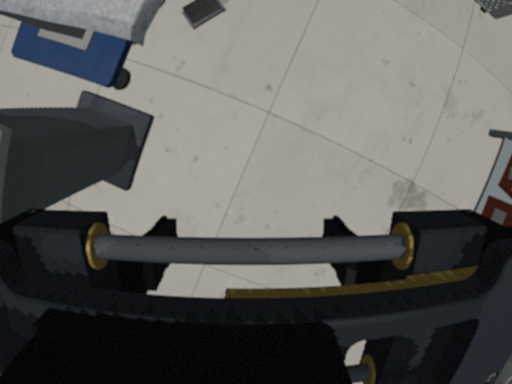

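Run:
```python
import cv2
i=cv2.imread("pics/top0.png"); cv2.imwrite("pics/top0c.png",cv2.resize(i[135:265,160:345],None,fx=4.3,fy=4.3,interpolation=cv2.INTER_CUBIC))
i=cv2.imread("pics/scene0.png"); cv2.imwrite("pics/scene0c.png",cv2.resize(i[120:310,155:345],None,fx=3.1,fy=3.1,interpolation=cv2.INTER_CUBIC))
```

```text
(no output)
```

View pics/top0c.png

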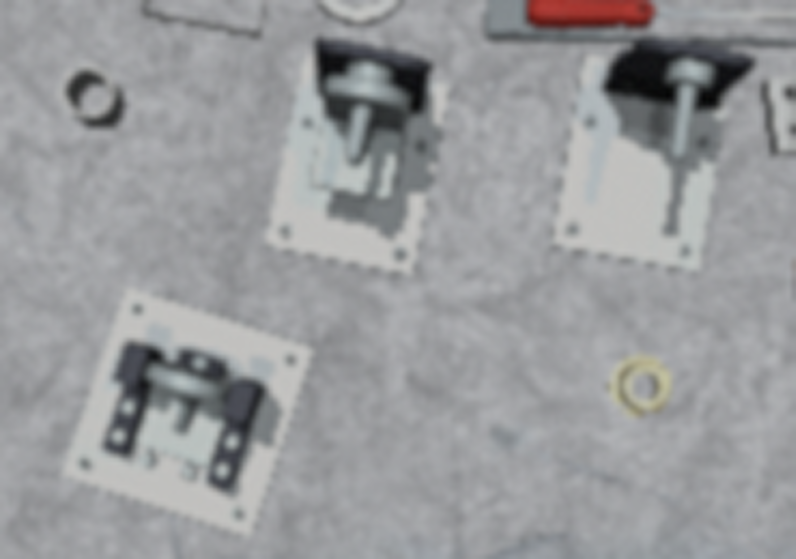

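View pics/scene0c.png

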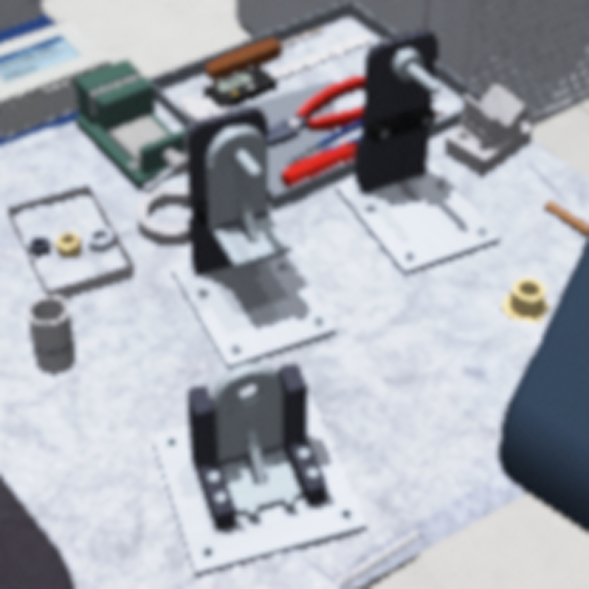

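```bash
cat > h.py <<'E'
import numpy as np, cv2
from scipy.spatial.transform import Rotation as R
from rig import robot, vision
def cam(n,obs=None):
    i=vision.camera_info(n); f=192/np.tan(np.radians(i["vfov"])/2)
    if n=="wrist":
        T=np.eye(4); T[:3,:3]=R.from_quat(obs["tool_rot"]).as_matrix(); T[:3,3]=obs["position"]
        W=T@np.array(i["tool_from_camera"])
    else: W=np.array(i["world_from_camera"])
    return dict(f=f,cx=i["cx"],cy=i["cy"],W=W,fish=n=="wrist")
def ray(c,uv):
    d=np.array([uv[0]-c["cx"],uv[1]-c["cy"]],float)
    if c["fish"]:
        r=np.hypot(*d); t=r/c["f"]; v=np.array([d[0]/r*np.sin(t),-d[1]/r*np.sin(t),-np.cos(t)])
    else:
        v=np.array([d[0]/c["f"],-d[1]/c["f"],-1]); v/=np.linalg.norm(v)
    return c["W"][:3,3],c["W"][:3,:3]@v
def onz(c,uv,z):
    o,d=ray(c,uv); return o+d*(z-o[2])/d[2]
def tri(rs):
    A=np.zeros((3,3));b=np.zeros(3)
    for o,d in rs:
        P=np.eye(3)-np.outer(d,d);A+=P;b+=P@o
    x=np.linalg.solve(A,b); return x,[np.linalg.norm((np.eye(3)-np.outer(d,d))@(x-o)) for o,d in rs]
def proj(c,p):
    q=c["W"][:3,:3].T@(np.asarray(p,float)-c["W"][:3,3]); x,y,z=q[0],-q[1],-q[2]
    if c["fish"]:
        r=np.hypot(x,y);t=np.arctan2(r,z);s=c["f"]*t/r
        return np.array([c["cx"]+s*x,c["cy"]+s*y])
    return np.array([c["cx"]+c["f"]*x/z,c["cy"]+c["f"]*y/z])
def shot(name,tag):
    o=robot.get_obs(); im=vision.camera(name); cv2.imwrite(f"pics/{tag}.png",im); np.save(f"pics/{tag}.npy",np.r_[o["position"],o["tool_rot"]]); return o,im
def load(tag):
    a=np.load(f"pics/{tag}.npy"); return cam("wrist",dict(position=a[:3],tool_rot=a[3:]))
E
python3 - <<'E'
from h import *
np.set_printoptions(precision=4,suppress=True)
print(R.from_quat(robot.get_obs()["tool_rot"]).as_matrix())
c=cam("top"); s=cam("scene")
tc=lambda p:(p[0]/4.3+160-.4,p[1]/4.3+135-.4)
sc=lambda p:(p[0]/3.1+155-.4,p[1]/3.1+120-.4)
for nm,z,tp,sp in [("jig",.012,[(130,290),(312,350),(250,535),(65,475)],[(157,440),(367,527),(198,572)]),
  ("empty",.010,[(553,240),(703,268),(583,60)],[(340,190),(408,271),(498,240)]),
  ("full",.010,[(266,242),(410,272)],[(236,362),(333,331)])]:
    for p in tp: print(nm,"top",onz(c,tc(p),z)[:2])
    for p in sp: print(nm,"scene",onz(s,sc(p),z)[:2])
print("tip", tri([ray(c,tc((680,155))),ray(s,sc((441,90)))]))
print("sleeve",onz(c,tc((97,98)),.062),"bush",onz(c,tc((642,385)),.026))
E
```

```text
[[-0.9211 -0.0004  0.3892]
 [-0.3892  0.0016 -0.9211]
 [-0.0003 -1.     -0.0017]]
jig top [0.5427 0.1564]
jig top [0.506  0.0379]
jig top [0.3869 0.0751]
jig top [0.4233 0.1943]
jig scene [0.5378 0.1592]
jig scene [0.382  0.0773]
jig scene [0.4206 0.1966]
empty top [ 0.5806 -0.1179]
empty top [ 0.5641 -0.2167]
empty top [ 0.7002 -0.1365]
empty scene [ 0.696  -0.1352]
empty scene [ 0.574  -0.1176]
empty scene [ 0.5587 -0.2092]
full top [0.5757 0.0694]
full top [ 0.5579 -0.0247]
full scene [0.5714 0.0645]
full scene [ 0.5538 -0.0207]
tip (array([ 0.6185, -0.1762,  0.1533]), [np.float64(0.0013148806606703845), np.float64(0.0013148806606705298)])
sleeve [0.6597 0.1736 0.062 ] bush [ 0.487  -0.1745  0.026 ]
```

```bash
python3 -m crank '[[-0.5,0,-0.54,0,-0.13,0,0],[-0.5,0,-0.54,0,-0.13,0,0],[-0.5,0,-0.54,0,-0.13,0,0],[-0.5,0,-0.54,0,-0.13,0,0],[-0.5,0,-0.54,0,-0.13,0,0],[-0.5,0,-0.54,0,-0.13,0,0],[-0.5,0,-0.54,0,-0.13,0,0]]'
cat > go.py <<'E'
import sys
from h import *
# target x y z zangle(deg) -> fractions
def plan(p,ang,o=None):
    o=o or robot.get_obs(); M=R.from_quat(o["tool_rot"]).as_matrix()
    a=np.radians(ang); z=np.array([np.cos(a),np.sin(a),0]); y=np.array([0,0,-1.]); x=np.cross(y,z)
    rv=R.from_matrix(M.T@np.c_[x,y,z]).as_rotvec()
    print("row",np.round(np.r_[M.T@(np.array(p)-o["position"])/.5,rv/np.pi],4),"t",o["time"],"pos",np.round(o["position"],4))
if __name__=="__main__": plan([float(v) for v in sys.argv[1:4]],float(sys.argv[4]))
E
python3 go.py .483 .110 .235 -17.5
```

```text
time: 1.02
position: [0.3683, -0.2255, 0.2363]
tool_rot: [-0.28, 0.65, -0.648, 0.28]
ft_force: [0.3, -0.6, 1.0]
grip_width: 0.044
row [-6.453e-01  3.900e-03 -2.939e-01  8.000e-04 -1.437e-01 -4.000e-04] t 1.025 pos [ 0.3683 -0.2255  0.2363]
```

```bash
python3 -m crank '[[-0.645,0,-0.294,0,-0.144,0,0],[-0.645,0,-0.294,0,-0.144,0,0],[-0.645,0,-0.294,0,-0.144,0,0],[-0.645,0,-0.294,0,-0.144,0,0],[-0.645,0,-0.294,0,-0.144,0,0],[-0.645,0,-0.294,0,-0.144,0,0],[-0.645,0,-0.294,0,-0.144,0,0],[-0.645,0,-0.294,0,-0.144,0,0]]'
python3 - <<'E'
from h import *
shot("wrist","w1")
E
```

```text
time: 2.02
position: [0.485, 0.1041, 0.2363]
tool_rot: [0.417, -0.571, 0.571, -0.416]
ft_force: [-0.3, -0.3, -1.2]
grip_width: 0.0432
```

View pics/w1.png

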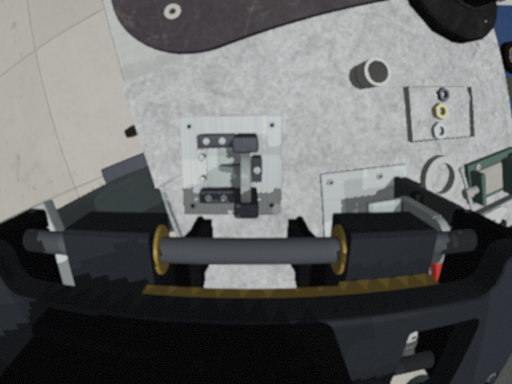

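Run:
```python
import cv2
i=cv2.imread("pics/w1.png"); cv2.imwrite("pics/w1c.png",cv2.resize(i[105:225,170:295],None,fx=5,fy=5,interpolation=cv2.INTER_CUBIC))
```

```text
(no output)
```

View pics/w1c.png

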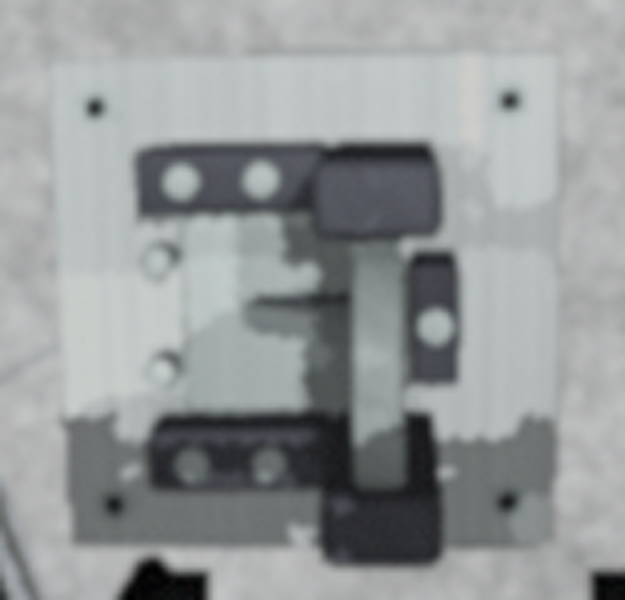

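Run:
```python
from h import *
np.set_printoptions(precision=4,suppress=True)
c=load("w1"); f=lambda p:(p[0]/5+170-.4,p[1]/5+105-.4)
B=[onz(c,f(p),.012) for p in [(55,55),(558,52),(553,545),(75,545)]]
for b in B: print(b)
C=np.mean(B,0); print("centre",C, [np.degrees(np.arctan2(*(v[1::-1]))) for v in (B[1]-B[0],B[2]-B[3])],[np.linalg.norm(B[i]-B[i-1]) for i in range(4)])
K=[onz(c,f(p),.092) for p in [(315,152),(440,152),(440,235),(315,235),(325,490),(440,490),(440,562),(325,562)]]
print(K,np.mean(K,0))
a=np.radians(-17.5);Rz=np.array([[np.cos(a),-np.sin(a)],[np.sin(a),np.cos(a)]])
for k in K: print(Rz.T@(k[:2]-C[:2])*1000)
L=[onz(c,f(p),.112) for p in [(352,362),(405,362)]]
for k in L: print("leg",k,Rz.T@(k[:2]-C[:2])*1000)
```

```text
[0.4247 0.198  0.012 ]
[0.5446 0.1589 0.012 ]
[0.5067 0.0365 0.012 ]
[0.3851 0.075  0.012 ]
centre [0.4653 0.1171 0.012 ] [np.float64(-18.047611446620326), np.float64(-17.60053106471048)] [np.float64(0.12917819193794403), np.float64(0.12611364431855296), np.float64(0.12819566372058921), np.float64(0.1275753554323589)]
[array([0.4851, 0.1564, 0.092 ]), array([0.5084, 0.1489, 0.092 ]), array([0.5034, 0.1332, 0.092 ]), array([0.48  , 0.1408, 0.092 ]), array([0.4653, 0.0905, 0.092 ]), array([0.4878, 0.0833, 0.092 ]), array([0.4831, 0.0684, 0.092 ]), array([0.4603, 0.0757, 0.092 ])] [0.4842 0.1122 0.092 ]
[ 7.1018 43.4366]
[31.5584 43.2735]
[31.5427 26.8442]
[ 6.8916 26.9952]
[  8.0502 -25.3539]
[ 31.5998 -25.4601]
[ 31.6468 -41.0662]
[  7.7511 -40.9679]
leg [0.4808 0.1179 0.112 ] [14.5916  5.4065]
leg [0.4902 0.1149 0.112 ] [24.4819  5.3544]
```

```bash
python3 go.py .4843 .1115 .074 -17.8
```

```text
row [-1.490e-02  3.246e-01 -5.600e-03  2.000e-04 -3.000e-04  3.000e-04] t 2.075 pos [0.4848 0.1037 0.2363]
```

```bash
python3 -m crank '[[-0.015,0.0,-0.006,0,0,0,0],[-0.015,0.1,-0.006,0,0,0,0],[-0.015,0.2,-0.006,0,0,0,0],[-0.015,0.28,-0.006,0,0,0,0],[-0.015,0.325,-0.006,0,0,0,0],[-0.015,0.325,-0.006,0,0,0,0],[-0.015,0.325,-0.006,0,0,0,0],[-0.015,0.325,-0.006,0,0,0,0]]' 30;  python3 go.py .4843 .1115 .074 -17.8
```

```text
time: 3.08
position: [0.4854, 0.113, 0.0753]
tool_rot: [0.416, -0.571, 0.572, -0.417]
ft_force: [-0.3, -0.6, -0.2]
grip_width: 0.0436
row [ 0.0035  0.0026 -0.0011 -0.0008  0.     -0.0003] t 3.075 pos [0.4854 0.113  0.0753]
```

```bash
python3 -m crank '[[0.0035,0,-0.0011,0,0,0,-1],[0.0035,0,-0.0011,0,0,0,-1],[0.0035,0,-0.0011,0,0,0,-1],[0.0035,0,-0.0011,0,0,0,-1],[0.0035,0,-0.0011,0,0,0,-1],[0.0035,0,-0.0011,0,0,0,-1],[0.0035,0,-0.0011,0,0,0,-1]]' 35; python3 go.py .4843 .1115 .20 -17.8
```

```text
time: 3.95
position: [0.4832, 0.1117, 0.0741]
tool_rot: [-0.417, 0.571, -0.571, 0.417]
ft_force: [-0.3, 0.5, 2.1]
grip_width: 0.0097
row [-3.000e-04 -2.519e-01  2.100e-03  1.000e-04  1.000e-04  0.000e+00] t 3.95 pos [0.4832 0.1117 0.0741]
```

Gripped (9.7 mm). Lift straight up.

```bash
python3 -m crank '[[0,-0.03,0,0,0,0,-1],[0,-0.08,0,0,0,0,-1],[0,-0.14,0,0,0,0,-1],[0,-0.21,0,0,0,0,-1],[0,-0.25,0,0,0,0,-1],[0,-0.25,0,0,0,0,-1],[0,-0.25,0,0,0,0,-1]]'; python3 go.py .455 -.07 .20 -9.5
python3 - <<'E'
from h import *
shot("wrist","w2"); shot("scene","s2")
im=cv2.imread("pics/s2.png");cv2.imwrite("pics/s2c.png",cv2.resize(im[120:310,155:345],None,fx=3.1,fy=3.1,interpolation=cv2.INTER_CUBIC))
E
```

```text
time: 4.82
position: [0.4824, 0.1116, 0.1984]
tool_rot: [-0.417, 0.572, -0.571, 0.416]
ft_force: [-0.2, 0.3, -4.0]
grip_width: 0.0102
row [ 3.626e-01 -3.100e-03  5.880e-02  6.000e-04 -4.600e-02  2.000e-04] t 4.825 pos [0.4824 0.1116 0.1984]
```

View pics/s2c.png

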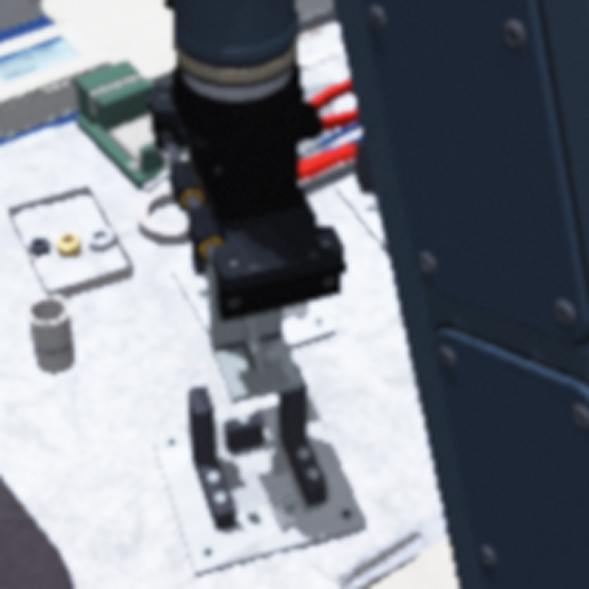

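View pics/w2.png

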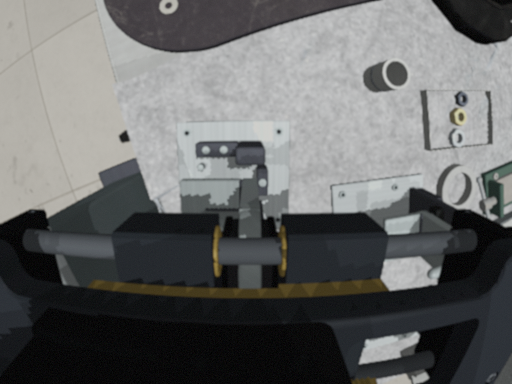

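```bash
python3 -m crank '[[0.09,0,0.015,0,-0.01,0,-1],[0.18,0,0.03,0,-0.02,0,-1],[0.27,0,0.045,0,-0.035,0,-1],[0.34,0,0.057,0,-0.046,0,-1],[0.363,0,0.059,0,-0.046,0,-1],[0.363,0,0.059,0,-0.046,0,-1],[0.363,0.0,0.059,0,-0.046,0,-1]]'; python3 go.py .455 -.07 .0625 -9.5
```

```text
time: 5.8
position: [0.4557, -0.0691, 0.1987]
tool_rot: [-0.457, 0.54, -0.539, 0.457]
ft_force: [0.7, -0.4, -3.9]
grip_width: 0.0099
row [ 2.300e-03  2.724e-01 -8.000e-04  4.000e-04  2.000e-04 -3.000e-04] t 5.8 pos [ 0.4557 -0.0691  0.1987]
```

```bash
python3 -m crank '[[0,0.06,0,0,0,0,-1],[0,0.12,0,0,0,0,-1],[0,0.18,0,0,0,0,-1],[0,0.23,0,0,0,0,-1],[0,0.26,0,0,0,0,-1],[0,0.266,0,0,0,0,-1],[0,0.266,0,0,0,0,-1],[0,0.266,0,0,0,0,-1]]'; python3 go.py .455 -.07 .0625 -9.5
python3 -m crank '[[0,0.002,0,0,0,0,-1],[0,0.004,0,0,0,0,-1],[0,0.006,0,0,0,0,-1],[0,0.006,0,0,0,0,-1]]'
```

```text
time: 6.8
position: [0.4567, -0.0701, 0.0667]
tool_rot: [0.457, -0.539, 0.54, -0.457]
ft_force: [-0.3, 0.3, -3.4]
grip_width: 0.01
row [ 0.0003  0.0085 -0.0033 -0.0005  0.0002  0.0001] t 6.8 pos [ 0.4567 -0.0701  0.0667]
time: 7.3
position: [0.456, -0.0702, 0.063]
tool_rot: [-0.457, 0.54, -0.54, 0.457]
ft_force: [-0.4, 0.8, -3.5]
grip_width: 0.0097
```

```bash
python3 -m crank '[[0,0.002,0,0,0,0,-1],[0,0.002,0,0,0,0,-1],[0,0.002,0,0,0,0,-1]]';python3 -m crank '[[0,0.002,0,0,0,0,-1],[0,0.002,0,0,0,0,-1],[0,0.002,0,0,0,0,-1]]'
```

```text
time: 7.68
position: [0.4561, -0.0703, 0.0621]
tool_rot: [0.457, -0.54, 0.54, -0.457]
ft_force: [-0.1, -0.4, -3.6]
grip_width: 0.0102
time: 8.05
position: [0.4561, -0.0703, 0.0621]
tool_rot: [0.457, -0.539, 0.54, -0.457]
ft_force: [-1.9, 0.5, 8.2]
grip_width: 0.0097
```

```bash
python3 -m crank '[[0,-0.001,0,0,0,0,-0.6],[0,-0.001,0,0,0,0,-0.6],[0,-0.001,0,0,0,0,-0.2],[0,-0.001,0,0,0,0,-0.2],[0,-0.001,0,0,0,0,-0.2]]';python3 -m crank '[[0,-0.08,0,0,0,0,-0.2],[0,-0.18,0,0,0,0,-0.2],[0,-0.28,0,0,0,0,-0.2],[0,-0.28,0,0,0,0,0],[0,-0.28,0,0,0,0,0.5]]'
python3 - <<'E'
from h import *
shot("wrist","w3"); shot("scene","s3"); shot("top","t3")
im=cv2.imread("pics/s3.png");cv2.imwrite("pics/s3c.png",cv2.resize(im[150:310,205:365],None,fx=3.5,fy=3.5,interpolation=cv2.INTER_CUBIC))
E
```

```text
time: 8.68
position: [0.456, -0.0702, 0.0615]
tool_rot: [-0.457, 0.54, -0.54, 0.457]
ft_force: [-0.2, -0.5, 0.1]
grip_width: 0.0332
time: 9.3
position: [0.4554, -0.07, 0.2012]
tool_rot: [-0.457, 0.54, -0.539, 0.457]
ft_force: [0.1, -0.1, -0.1]
grip_width: 0.0467
```

View pics/w3.png

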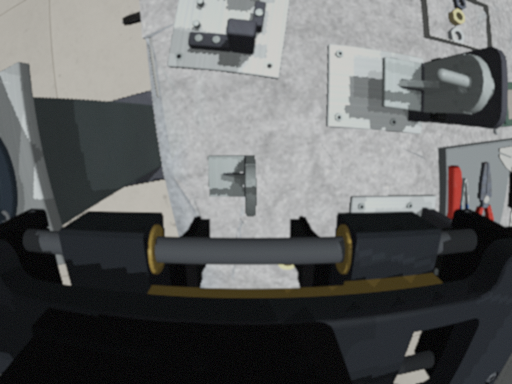

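View pics/s3c.png

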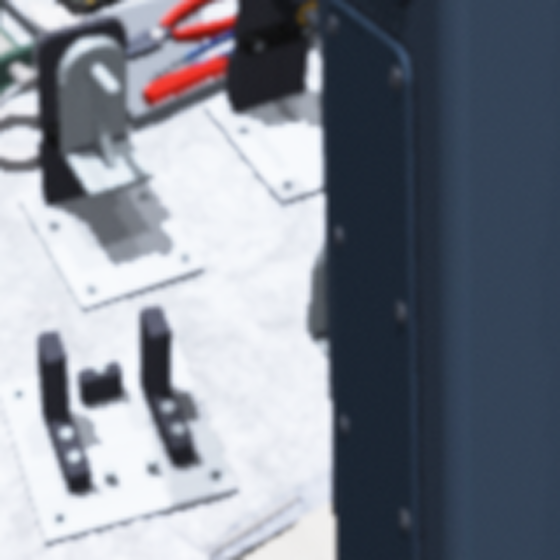

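```bash
python3 -m crank '[[0,0,0,0,-0.5,0,1],[0,0,0,0,-0.5,0,1],[0,0,0,0,-0.5,0,1],[0,0,0,0,-0.5,0,1],[0,0,0,0,-0.5,0,1],[0,0,0,0,-0.5,0,1],[0,0,0,0,-0.5,0,1],[0,0,0,0,-0.5,0,1],[0,0,0,0,-0.5,0,1],[0,0,0,0,-0.5,0,1]]';  python3 - <<'E'
from h import *
shot("wrist","w4"); shot("scene","s4")
im=cv2.imread("pics/w3.png");cv2.imwrite("pics/w3c.png",cv2.resize(im[140:225,195:270],None,fx=6,fy=6,interpolation=cv2.INTER_CUBIC))
E
```

```text
time: 10.7
position: [0.4554, -0.07, 0.2003]
tool_rot: [-0.704, 0.06, -0.058, 0.705]
ft_force: [-0.8, -0.0, -0.0]
grip_width: 0.087
```

View pics/w4.png

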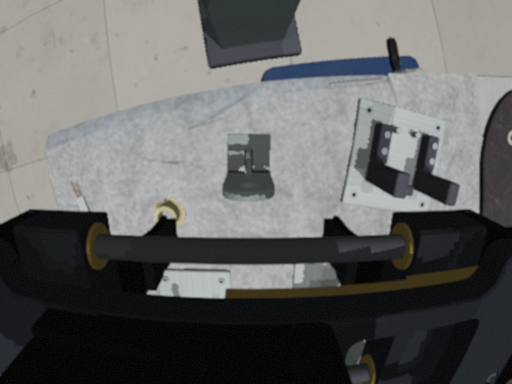

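View pics/w3c.png

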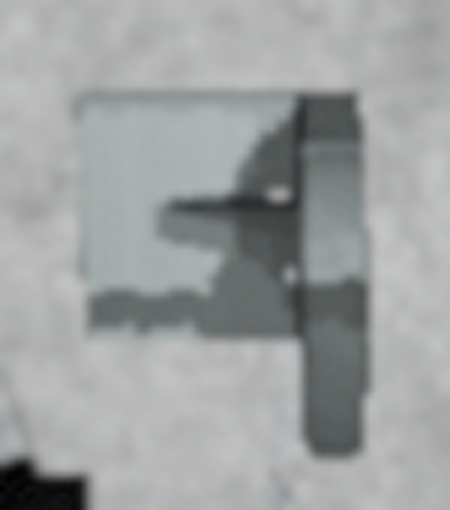

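View pics/s4.png

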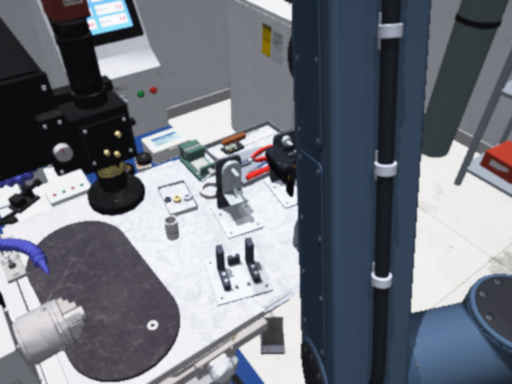

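```bash
python3 - <<'E'
from h import *
np.set_printoptions(precision=4,suppress=True)
c=load("w3"); f=lambda p:(p[0]/6+195-.4,p[1]/6+140-.4)
F=[onz(c,f(p),.008) for p in [(80,95),(90,335),(300,95),(300,335)]]; print("foot",F)
for a,b in ((0,2),(1,3)):
    v=F[b]-F[a]; print(np.degrees(np.arctan2(v[1],v[0])),np.linalg.norm(v))
v=F[0]-F[1]; print(np.degrees(np.arctan2(v[1],v[0]))-90,np.linalg.norm(v))
print("legtop",onz(c,f((331,270)),.1), "leg lower edge z75", onz(c,f((333,457)),.075))
w=load("w4")
for uv in [(228,134),(270,134),(223,190),(274,190)]: print(onz(w,uv,.008 if uv[1]<140 else .075))
E
python3 go.py .455 -.07 .26 80.5;python3 go.py .70 -.185 .26 80.5
```

```text
foot [array([ 0.4116, -0.0397,  0.008 ]), array([ 0.4042, -0.0871,  0.008 ]), array([ 0.4535, -0.0469,  0.008 ]), array([ 0.4455, -0.094 ,  0.008 ])]
-9.832282022042623 0.04259000938257793
-9.416983610353268 0.04183331108684536
-8.774714655364164 0.048032921491421306
legtop [ 0.4572 -0.0612  0.1   ] leg lower edge z75 [ 0.4515 -0.0975  0.075 ]
[ 0.4042 -0.0859  0.008 ]
[ 0.4121 -0.0387  0.008 ]
[ 0.4527 -0.0947  0.075 ]
[ 0.4607 -0.047   0.075 ]
row [-0.0015 -0.1186 -0.     -0.0002 -0.0004 -0.0006] t 10.8 pos [ 0.4556 -0.0701  0.2007]
row [ 5.199e-01 -1.196e-01 -1.454e-01 -2.000e-04 -4.000e-04 -6.000e-04] t 10.8 pos [ 0.4556 -0.0701  0.2007]
```

```bash
python3 -m crank '[[0,-0.06,0,0,0,0,1],[0.06,-0.12,-0.015,0,0,0,1],[0.16,-0.12,-0.045,0,0,0,1],[0.26,-0.12,-0.073,0,0,0,1],[0.36,-0.12,-0.1,0,0,0,1],[0.46,-0.12,-0.13,0,0,0,1],[0.52,-0.12,-0.145,0,0,0,1],[0.52,-0.12,-0.145,0,0,0,1],[0.52,-0.12,-0.145,0,0,0,1]]';  python3 - <<'E'
from h import *
shot("wrist","w5")
E
```

```text
time: 11.92
position: [0.6993, -0.1839, 0.2606]
tool_rot: [-0.704, 0.06, -0.058, 0.705]
ft_force: [-0.1, 0.2, -0.1]
grip_width: 0.0871
```

View pics/w5.png

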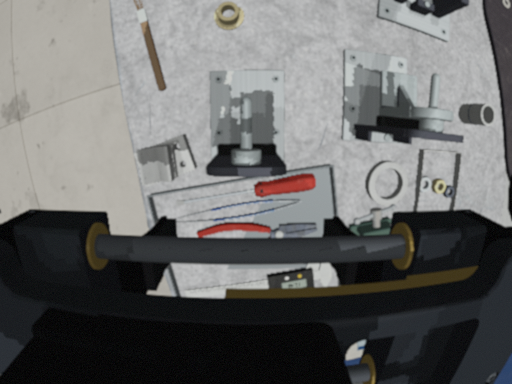

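Run:
```python
import cv2
im=cv2.imread("pics/w5.png");cv2.imwrite("pics/w5c.png",cv2.resize(im[60:180,195:300],None,fx=5,fy=5,interpolation=cv2.INTER_CUBIC))
```

```text
(no output)
```

View pics/w5c.png

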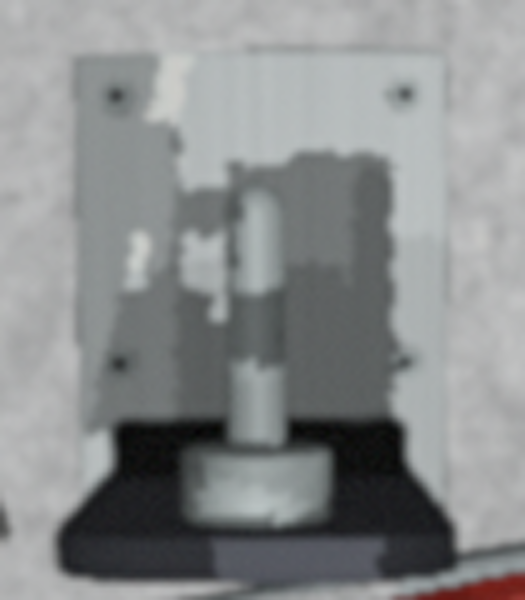

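Run:
```python
from h import *
np.set_printoptions(precision=4,suppress=True)
c=load("w5"); f=lambda p:(p[0]/5+195-.4,p[1]/5+60-.4)
L,Rr=onz(c,f((75,58)),.01),onz(c,f((447,50)),.01)
v=L-Rr; print("front",L,Rr,np.linalg.norm(v),"yaw",np.degrees(np.arctan2(v[1],v[0]))-90)
v=Rr-L; print("yaw from front",np.degrees(np.arctan2(v[1],v[0]))-90)
mid=(L+Rr)/2; a=np.radians(-9.5); X=np.array([np.cos(a),np.sin(a),0]);Y=np.array([-np.sin(a),np.cos(a),0])
C=mid+.065*X; print("centre from front",C)
P,Q=onz(c,f((60,538)),.172),onz(c,f((455,538)),.172); v=Q-P
print("plate",P,Q,np.linalg.norm(v),np.degrees(np.arctan2(v[1],v[0]))-90,"C from plate",(P+Q)/2-.041*X)
t=onz(c,f((262,189)),.1575); print("tip",t,"C",t+.017*X)
p1=onz(c,f((261,250)),.155);p2=onz(c,f((257.5,400)),.150);k=onz(c,f((256.5,480)),.158)
for q in(t,p1,p2,k): print("peg",q,"in stand",(q-C)@X*1000,(q-C)@Y*1000)
v=p2-p1; print("peg yaw",np.degrees(np.arctan2(v[1],v[0])))
```

```text
front [ 0.562  -0.2143  0.01  ] [ 0.5763 -0.1166  0.01  ] 0.0987886787525374 yaw -188.342071244765
yaw from front -8.342071244765023
centre from front [ 0.6333 -0.1762  0.01  ]
plate [ 0.6674 -0.2135  0.172 ] [ 0.6779 -0.1504  0.172 ] 0.06399349442765206 -9.524623945201157 C from plate [ 0.6322 -0.1752  0.172 ]
tip [ 0.6167 -0.1719  0.1575] C [ 0.6335 -0.1747  0.1575]
peg [ 0.6167 -0.1719  0.1575] in stand -17.016573908317568 1.5038284680829739
peg [ 0.6268 -0.1738  0.155 ] in stand -6.765500400690987 1.313836493779236
peg [ 0.6523 -0.1787  0.15  ] in stand 19.19913902995 0.6475332353033469
peg [ 0.6652 -0.1809  0.158 ] in stand 32.24064582699989 0.5475187651771521
peg yaw -10.969998758601504
```

```bash
python3 go.py .4547 -.0707 .20 80.5; python3 -m crank '[[-0.1,0,0.03,0,0,0,1],[-0.2,0,0.06,0,0,0,1],[-0.3,0,0.085,0,0,0,1],[-0.4,0.04,0.115,0,0,0,1],[-0.5,0.1,0.143,0,0,0,1],[-0.52,0.12,0.145,0,0,0,1],[-0.52,0.12,0.145,0,0,0,1],[-0.52,0.12,0.145,0,0,0,1]]';python3 go.py .4547 -.0707 .058 80.5
```

```text
row [-5.192e-01  1.235e-01  1.423e-01 -2.000e-04  0.000e+00 -8.000e-04] t 11.975 pos [ 0.6992 -0.1838  0.2611]
time: 12.98
position: [0.4572, -0.0707, 0.2026]
tool_rot: [0.705, -0.057, 0.06, -0.704]
ft_force: [0.8, -0.4, 0.6]
grip_width: 0.0872
row [-5.900e-03  2.892e-01 -7.000e-04  2.000e-04  0.000e+00  1.000e-03] t 12.975 pos [ 0.4572 -0.0707  0.2026]
```

```bash
python3 -m crank '[[-0.003,0.08,0,0,0,0,1],[-0.003,0.16,0,0,0,0,1],[-0.003,0.23,0,0,0,0,1],[-0.003,0.27,0,0,0,0,1],[-0.003,0.285,0,0,0,0,1],[-0.003,0.285,0,0,0,0,1],[-0.003,0.285,0,0,0,0,1],[-0.003,0.285,0,0,0,0,0.6]]';python3 go.py .4547 -.0707 .058 80.5
```

```text
time: 13.98
position: [0.4552, -0.0702, 0.0599]
tool_rot: [0.705, -0.058, 0.059, -0.704]
ft_force: [-0.6, -0.1, 0.3]
grip_width: 0.0833
row [-0.0008  0.0038 -0.0011  0.0001  0.      0.0006] t 13.975 pos [ 0.4552 -0.0702  0.0599]
```

```bash
python3 -m crank '[[0,0.003,-0.001,0,0,0,0.3],[0,0.003,-0.001,0,0,0,0.2],[0,0.003,-0.001,0,0,0,0.15],[0,0.003,-0.001,0,0,0,0.1],[0,0.003,-0.001,0,0,0,0],[0,0.003,-0.001,0,0,0,-0.2],[0,0.003,-0.001,0,0,0,-0.2]]' 6; python3 -c "
from h import *
shot('wrist','w6a')"; python3 -m crank '[[0,0,0,0,0,0,-1],[0,0,0,0,0,0,-1],[0,0,0,0,0,0,-1]]' 50; python3 -c "
from h import *
shot('wrist','w6b')"
```

```text
time: 14.85
position: [0.4547, -0.0708, 0.0576]
tool_rot: [0.705, -0.058, 0.059, -0.705]
ft_force: [-0.3, -3.4, 1.8]
grip_width: 0.0501
time: 15.28
position: [0.4547, -0.0707, 0.0576]
tool_rot: [0.705, -0.058, 0.059, -0.705]
ft_force: [-0.6, -4.5, 2.1]
grip_width: 0.0497
```

View pics/w6b.png

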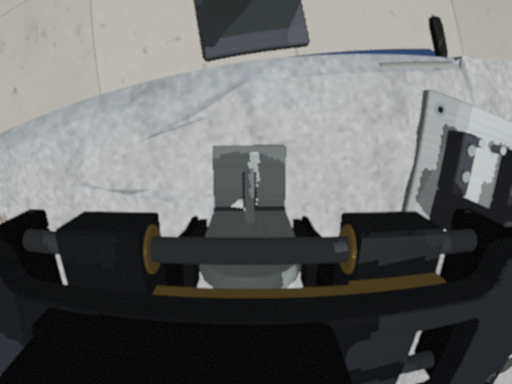

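```bash
python3 -c "
from h import *
c=load('w6b')
a=np.load('pics/w6b.npy');M=R.from_quat(a[3:]).as_matrix()
for uv in[(213,146),(286,146)]: print(M.T@(onz(c,uv,.008)-a[:3]))"
python3 -m crank '[[0,-0.03,0,0,0,0,-1],[0,-0.09,0,0,0,0,-1],[0,-0.15,0,0,0,0,-1],[0,-0.176,0,0,0,0,-1],[0,-0.176,0,0,0,0,-1],[0,-0.176,0,0,0,0,-1]]'; python3 go.py .5725 -.1646 .145 80.2;python3 -c "
from h import *
shot('wrist','w7')"
```

```text
[-0.04722822  0.04960729 -0.02412769]
[-0.04724656  0.04959197  0.02457921]
time: 16.08
position: [0.4536, -0.0699, 0.1445]
tool_rot: [-0.704, 0.059, -0.058, 0.705]
ft_force: [-0.1, -0.3, -4.6]
grip_width: 0.0492
row [ 0.2658 -0.0018 -0.1475 -0.0003  0.0017 -0.0008] t 16.075 pos [ 0.4536 -0.0699  0.1445]
```

View pics/w7.png

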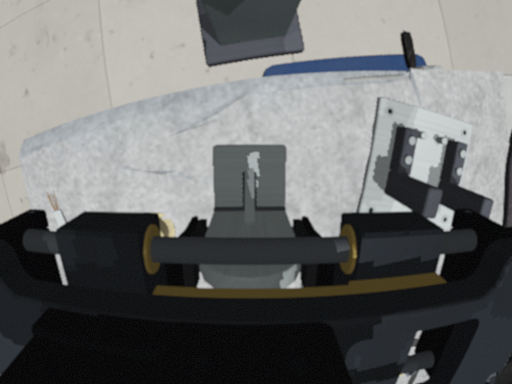

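```bash
python3 -m crank '[[0.05,0,-0.03,0,0,0,-1],[0.13,0,-0.075,0,0,0,-1],[0.2,0,-0.115,0,0.002,0,-1],[0.25,0,-0.14,0,0.002,0,-1],[0.266,0,-0.147,0,0.002,0,-1],[0.266,0,-0.147,0,0.002,0,-1],[0.266,0,-0.147,0,0.002,0,-1],[0.266,0,-0.147,0,0.002,0,-1]]'; python3 go.py .5823 -.1663 .143 80.2;python3 -c "
from h import *
shot('wrist','w8');shot('scene','s8');shot('top','t8')
im=cv2.imread('pics/s8.png');cv2.imwrite('pics/s8c.png',cv2.resize(im[100:240,220:360],None,fx=4,fy=4,interpolation=cv2.INTER_CUBIC))
im=cv2.imread('pics/t8.png');cv2.imwrite('pics/t8c.png',cv2.resize(im[130:240,270:380],None,fx=5,fy=5,interpolation=cv2.INTER_CUBIC))
"
```

```text
time: 17.12
position: [0.5725, -0.1639, 0.1455]
tool_rot: [-0.704, 0.061, -0.06, 0.705]
ft_force: [-0.6, -0.7, -4.3]
grip_width: 0.0496
row [ 0.0202  0.0049 -0.0013 -0.0002 -0.0001 -0.0005] t 17.125 pos [ 0.5725 -0.1639  0.1455]
```

View pics/s8c.png

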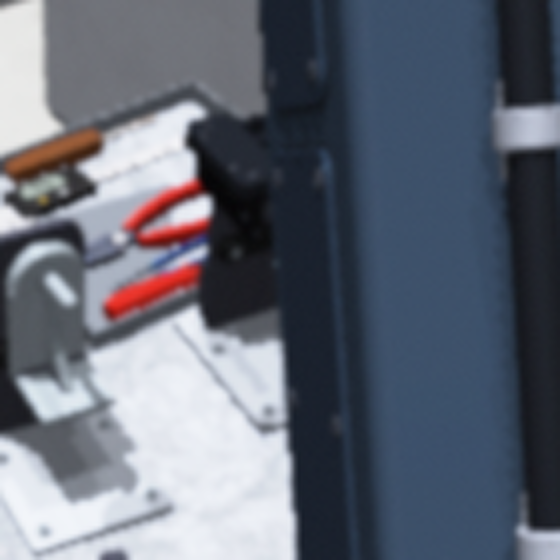

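View pics/t8c.png

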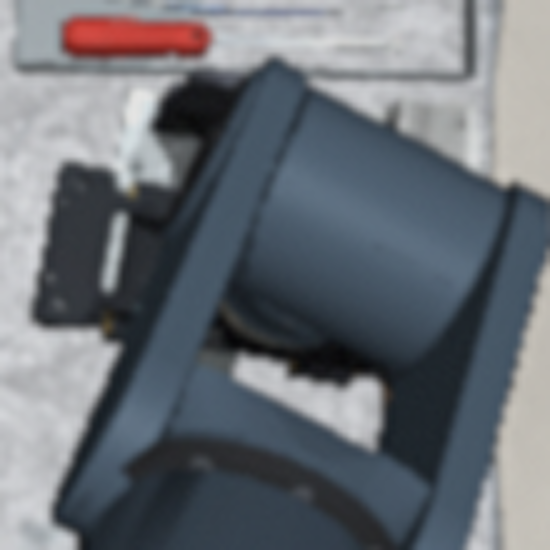

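View pics/w8.png

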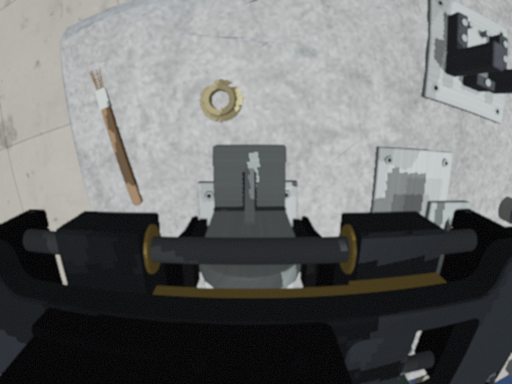

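```bash
python3 -m crank '[[0.03,0.006,-0.0018,0,0,0,-1],[0.055,0.0112,-0.0018,0,0,0,-1],[0.064,0.0112,-0.0018,0,0,0,-1],[0.064,0.0112,-0.0018,0,0,0,-1],[0.064,0.0112,-0.0018,0,0,0,-1]]'
cat > st.py <<'E'
from h import *
o=robot.get_obs();M=R.from_quat(o["tool_rot"]).as_matrix()
a=np.radians(-9.8);X=np.array([np.cos(a),np.sin(a)]);Y=np.array([-X[1],X[0]])
d=o["position"][:2]-np.array([.6333,-.1751])
xh=d@X*1000+1.8; z=o["position"][2]*1000+17.4; F=o["ft_force"]
print("xh %.1f yh %.1f zh %.1f z-axis %.1f | F X %.1f Y %.1f Z %.1f | mom"%(xh,d@Y*1000,z,z-(150+(24-xh)*.1405),F[:2]@X,F[:2]@Y,F[2]),np.round(o["moment"],2),np.round(M[:,1],4))
E
python3 st.py
```

```text
time: 17.9
position: [0.6045, -0.171, 0.1398]
tool_rot: [-0.704, 0.061, -0.06, 0.705]
ft_force: [-1.0, -0.7, -3.4]
grip_width: 0.0494
xh -27.3 yh -0.9 zh 157.2 z-axis -0.1 | F X -0.9 Y -0.9 Z -3.4 | mom [ 0.06 -0.19 -0.  ] [-1.e-03  5.e-04 -1.e+00]
```

```bash
python3 -m crank '[[0.008,0.001,0.001,0,0,0,-1],[0.016,0.0022,0.001,0,0,0,-1],[0.024,0.0034,0.001,0,0,0,-1],[0.024,0.0034,0.001,0,0,0,-1]]'; python3 st.py;python3 -m crank '[[0.008,0.001,0,0,0,0,-1],[0.016,0.0022,0,0,0,0,-1],[0.02,0.003,0,0,0,0,-1],[0.02,0.003,0,0,0,0,-1]]'; python3 st.py
```

```text
time: 18.4
position: [0.6173, -0.173, 0.1382]
tool_rot: [0.705, -0.061, 0.061, -0.704]
ft_force: [-0.2, 0.3, -3.8]
grip_width: 0.0495
xh -14.4 yh -0.6 zh 155.6 z-axis 0.2 | F X -0.2 Y 0.3 Z -3.8 | mom [ 0.16 -0.16 -0.02] [ 5.e-04 -2.e-04 -1.e+00]
time: 18.9
position: [0.6268, -0.1745, 0.1367]
tool_rot: [0.704, -0.061, 0.061, -0.704]
ft_force: [-0.8, 0.2, -4.0]
grip_width: 0.0497
xh -4.7 yh -0.5 zh 154.1 z-axis 0.1 | F X -0.8 Y 0.1 Z -4.0 | mom [ 0.08 -0.18  0.01] [ 0. -0. -1.]
```

```bash
python3 -m crank '[[0.01,0.0014,0,0,0,0,-1],[0.02,0.0028,0,0,0,0,-1],[0.03,0.0042,0,0,0,0,-1],[0.036,0.005,0,0,0,0,-1],[0.036,0.005,0,0,0,0,-1]]'; python3 st.py; python3 -c "
from h import *
shot('wrist','w9')"
```

```text
time: 19.52
position: [0.6446, -0.1777, 0.1341]
tool_rot: [0.705, -0.061, 0.061, -0.704]
ft_force: [0.4, -0.5, -4.9]
grip_width: 0.0492
xh 13.4 yh -0.6 zh 151.5 z-axis 0.1 | F X 0.5 Y -0.5 Z -4.9 | mom [ 0.05 -0.12  0.03] [ 1.e-04 -0.e+00 -1.e+00]
```

View pics/w9.png

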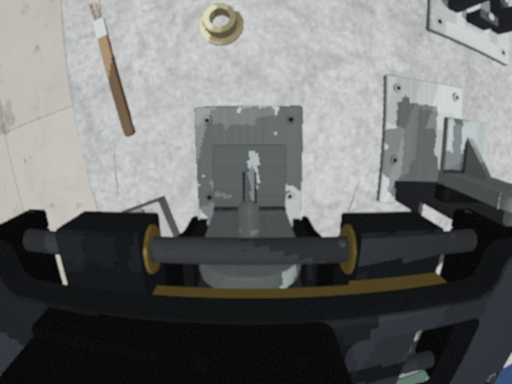

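```bash
python3 -m crank '[[0.008,0.001,0,0,0,0,-1],[0.016,0.0022,0,0,0,0,-1],[0.018,0.0026,0,0,0,0,-1],[0.018,0.0026,0,0,0,0,-1]]'; python3 st.py;  python3 -m crank '[[0.003,0.0003,0,0,0,0,-1],[0.003,0.0003,0,0,0,0,-1],[0.003,0.0003,0,0,0,0,-1]]'; python3 st.py
```

```text
time: 20.08
position: [0.6533, -0.1791, 0.1329]
tool_rot: [-0.704, 0.061, -0.061, 0.705]
ft_force: [-0.5, 0.5, -4.2]
grip_width: 0.05
xh 22.2 yh -0.6 zh 150.3 z-axis 0.0 | F X -0.6 Y 0.4 Z -4.2 | mom [ 0.09 -0.17 -0.01] [-1.e-04  1.e-04 -1.e+00]
time: 20.45
position: [0.6536, -0.1791, 0.1327]
tool_rot: [-0.704, 0.062, -0.06, 0.705]
ft_force: [-4.6, 0.3, -1.4]
grip_width: 0.0497
xh 22.5 yh -0.5 zh 150.1 z-axis -0.1 | F X -4.6 Y -0.5 Z -1.4 | mom [0.16 0.57 0.09] [-2.5e-03  7.0e-04 -1.0e+00]
```

```bash
python3 -m crank '[[0.001,0.003,0,0,0,0,-1],[0.001,0.005,0,0,0,0,-1],[0.001,0.005,0,0,0,0,-1]]'; python3 st.py;  python3 -m crank '[[0,0.0015,0,0,0,0,-1],[0,0.0015,0,0,0,0,-1],[0,0.0015,0,0,0,0,-1]]'; python3 st.py
```

```text
time: 20.82
position: [0.6537, -0.179, 0.1301]
tool_rot: [-0.704, 0.062, -0.059, 0.705]
ft_force: [-5.4, 0.9, -0.2]
grip_width: 0.0495
xh 22.6 yh -0.4 zh 147.5 z-axis -2.7 | F X -5.4 Y -0.0 Z -0.2 | mom [0.3  0.74 0.05] [-0.0036  0.0011 -1.    ]
time: 21.2
position: [0.6537, -0.179, 0.1296]
tool_rot: [-0.704, 0.062, -0.059, 0.705]
ft_force: [-5.8, -0.2, 0.6]
grip_width: 0.0495
xh 22.5 yh -0.4 zh 147.0 z-axis -3.2 | F X -5.7 Y -1.2 Z 0.6 | mom [0.24 0.76 0.09] [-0.0036  0.0011 -1.    ]
```

```bash
python3 -m crank '[[0,0.001,0,0,0,0,0.3],[0,0.001,0,0,0,0,0.6],[0,0.001,0,0,0,0,0.9],[0,0.001,0,0,0,0,0.9],[0,0.001,0,0,0,0,0.9]]'; python3 st.py; python3 -c "
from h import *
shot('wrist','w10')"
```

```text
time: 21.82
position: [0.6554, -0.1795, 0.1291]
tool_rot: [0.705, -0.061, 0.061, -0.704]
ft_force: [0.6, -0.1, 0.8]
grip_width: 0.0812
xh 24.4 yh -0.6 zh 146.5 z-axis -3.5 | F X 0.6 Y -0.0 Z 0.8 | mom [ 0.04 -0.11  0.01] [ 4.e-04 -1.e-04 -1.e+00]
```

View pics/w10.png

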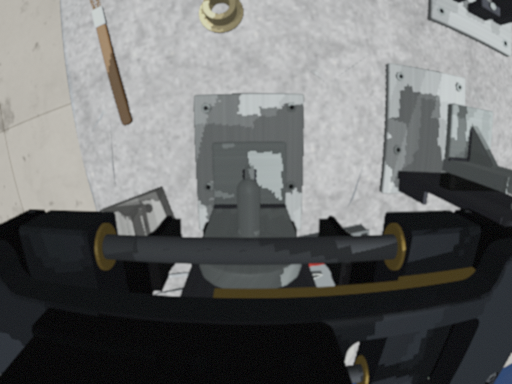

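```bash
python3 -m crank '[[0,-0.04,0,0,0,0,1],[0,-0.12,0,0,0,0,1],[0,-0.2,0,0,0,0,1],[0.04,-0.26,0,0,0,0,1],[0.09,-0.26,0,0,0,0,1],[0.09,-0.26,0,0,0,0,1],[0.09,-0.26,0,0,0,0,1]]'; python3 -c "
from h import *
o,im=shot('wrist','w11');shot('scene','s11')
cv2.imwrite('pics/w11c.png',cv2.resize(im[60:200,180:310],None,fx=4.2,fy=4.2,interpolation=cv2.INTER_CUBIC))"
```

```text
time: 22.75
position: [0.6986, -0.1869, 0.2591]
tool_rot: [-0.704, 0.061, -0.06, 0.705]
ft_force: [-0.4, -0.1, 0.0]
grip_width: 0.0872
```

View pics/w11c.png

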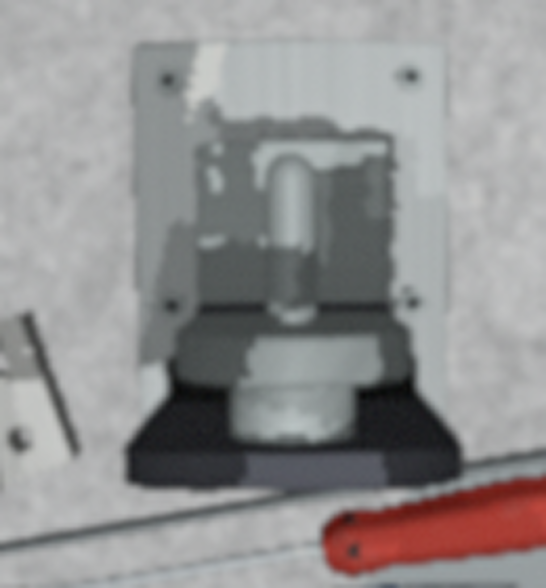

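View pics/s11.png

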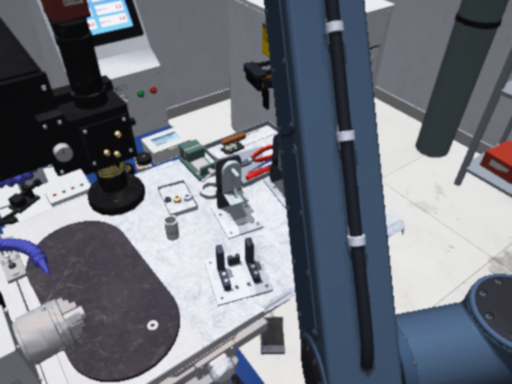

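```bash
python3 -m crank '[[0,-0.06,0,0,0,0,1],[-0.1,-0.08,-0.1,0,0,0,1],[-0.2,-0.08,-0.2,0,0,0,1],[-0.3,-0.08,-0.3,0,0,0,1],[-0.4,-0.08,-0.42,0,0,0,1],[-0.5,-0.08,-0.53,0,0,0,1],[-0.6,-0.08,-0.64,0,0,0,1],[-0.68,-0.08,-0.75,0,0,0,1],[-0.68,-0.08,-0.75,0,0,0,1],[-0.68,-0.08,-0.75,0,0,0,1]]'; python3 -c "
from h import *
o,im=shot('scene','s12');o,it=shot('top','t12')
cv2.imwrite('pics/s12c.png',cv2.resize(im[120:310,155:345],None,fx=3.1,fy=3.1,interpolation=cv2.INTER_CUBIC))
cv2.imwrite('pics/t12c.png',cv2.resize(it[135:265,160:345],None,fx=4.3,fy=4.3,interpolation=cv2.INTER_CUBIC))"
```

```text
time: 24.1
position: [0.2968, -0.5007, 0.299]
tool_rot: [0.705, -0.063, 0.063, -0.704]
ft_force: [1.1, 0.3, -0.1]
grip_width: 0.0869
```

View pics/s12c.png

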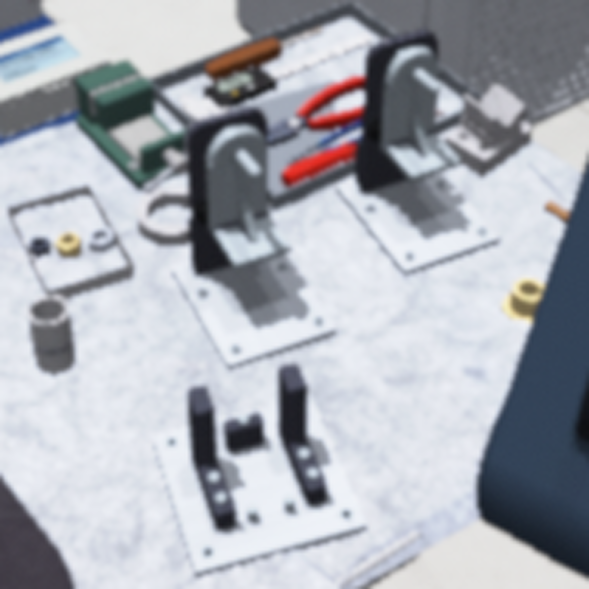

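View pics/t12c.png

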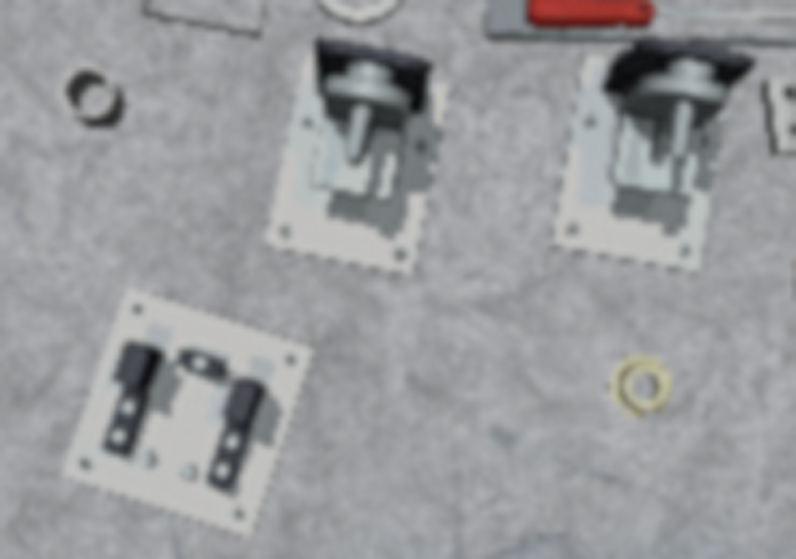

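```bash
python3 -c "
from h import *
c=load('w11');f=lambda p:(p[0]/4.2+180-.4,p[1]/4.2+60-.4)
a=np.radians(-9.8);X=np.array([np.cos(a),np.sin(a),0]);Y=np.array([-X[1],X[0],0]);C=np.array([.6333,-.1751,0])
for n,p,z in [('tip',(292,157),.157),('peg at leg',(294,312),.1555),('head top front',(318,336),.172),('head top back',(318,385),.172),('foot L',(196,148),.080),('foot R',(392,140),.080),('headL',(175,360),.147),('headR',(412,360),.147)]:
    q=onz(c,f(p),z)-C; print(n,np.round([q@X*1000,q@Y*1000],1))
t=[cv2.absdiff(cv2.imread('pics/t12.png'),cv2.imread('pics/top0.png'))[r].mean() for r in (np.s_[145:170,170:190],np.s_[140:200,220:262],np.s_[212:235,298:322])];print('diff sleeve,hung,bush',t)
"
```

```text
tip [-17.1  -0.5]
peg at leg [14.  -0.1]
head top front [17.7  4.4]
head top back [27.   4.4]
foot L [-25.2 -25.4]
foot R [-27.2  25.3]
headL [ 24.4 -24.9]
headR [24.4 24.5]
diff sleeve,hung,bush [np.float64(0.602), np.float64(0.4812169312169312), np.float64(0.45410628019323673)]
```

```bash
python3 -c "
from rig import robot
print(robot.get_obs()['ft_force'],robot.hand_in())"
```

```text
the job is handed in; nothing more can be done
[0.77505724 0.65770441 0.29210837] None
```

I took the bracket out of the jig by its two faces and stood it upright on the mat. I then let go, gripped it again by its side edges and hung it on the empty stand's peg. The job was handed in at about 24 s of the 54 s; `hand_in` gives no verdict.

**Seating:**
- I felt the bracket meet the collar (about 5 N), then lowered it 3 mm onto the peg before letting go.
- The foot's end measures about x = -26 mm in the stand, which is where it should be if the bracket is seated and plumb.
- The middle of the head is sideways within about 1 mm of the stand's axis.

**Other parts:** In the top view, the other bracket, bush and sleeve look unchanged from the start. The arm is clear of everything.

**What disagreed:**
- The leg's top edges put its middle at x ≈ 22.4 mm instead of 24. Its front face showed at 14 to 18 mm instead of 19. I put this down to blurred edges, since the foot position and the collar contact both say it is home.
- Readings of the stand's yaw ranged from -8.3° to -11°. I used -9.8°.

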